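# Heat only the bread: slide the tray home and set the warming-plate switches

### The arm

A 6-joint arm with a two-finger parallel gripper is mounted at the origin on the work surface. World frame = base frame: x ahead of the robot, y to its left, z up, the work surface at z = 0. Lengths are in m, angles in degrees, forces in N, time in s.
With the tool pointing down it reaches from about 0.35 to 0.875 m from the base axis. Payload 15.5 kg.
Tool frame: the origin (TCP) lies midway between the tips of the shut fingers; the grasp point (between the pads) lies 19 mm behind it; z points along the fingers, y is the direction in which the jaws open and shut (so a half turn about z gives the same grasp; the last joint's range is limited). The gripper opens to 85 mm and grips with 20 to 120 N. Pads are 22 mm wide; open, the fingers measure 114 mm over their backs; the gripper's body (76 mm by 85 mm) begins 54 mm behind the grasp point. The pads swing forward as they close: fully open they stand 13 mm farther back than shut.
Start: joints at [-78.696, 28.281, 77.091, -0, 74.628, -5.472], TCP at [0.18, -0.598, 0.231] pointing down, gripper open.
Joint ranges: [-166.48, 166.48], [-47.26, 123.95], [12.59, 153.08], [-70.14, 250.14], [6.76, 159.57], [-176.63, 176.63]. Speed limits (degrees/s): [108.29, 108.29, 147.25, 172.46, 172.46, 172.46].

### API

Orientations are given as a 3x3 rotation matrix whose columns are the frame's x, y, z axes.
In Python, from rig import r gives the robot as it stands.
- The arm moves only by the tool jog_arm, never from a script. Its argument "targets" is a list of rows, each a list of 3 entries, a list of its own where there are three numbers: the shift along the world's x, y, z in m, then the turn about the world's z in rad, then the opening in per cent of the stroke, from 0 (shut) to 100 (fully open). A call has 1 to 5 rows; each row shifts and turns the commanded pose from where the row before left it; what a row does not reach is not made up. A row lasts 1/10 s, in which the tool goes at most 50 mm and 8.59 degrees, less where a joint would pass 70% of its speed; a pose out of reach is approached as far as the arm can. A call is refused whole if a number of a shift passes 0.05 or a number of a turn 0.15, either way. A call with a gripper value outside its range is refused whole. The fingers move at their own pace and stop on an object; the grip force is fixed at half the most. Time passes only in rows, so rows that do not move let the fingers close. It gives the time, the measured TCP pose, the force and the opening at its end, in the units of the state.
- r.state(): the state, without advancing time (a new reading comes with each control period).
- r.grab_frame(name): name is "scene" or "top"; returns the picture (420x560x3 uint8, blue, green, red); there is no depth.
- r.get_calibration(name): a dict with "K" (3x3 intrinsics, pixels), "k1" (the pictures are not rectified: a ray, as slopes to the right and down, at radius r is drawn at 1 + k1 r^2 times it, then the intrinsics apply), "R" (3x3) and "t" (3): a world point X has camera coordinates R X + t. Camera axes: x right, y down, z forward; pixel columns grow to the right and rows downward; lengths in m; the calibration is good to about 2 mm. A picture is of the moment at which its call begins. get_calibration takes no time and is no camera call.
- r.finish_job(): hands the job in, once; it reports no verdict.
The state is a dict: "time_s": time; "joints": joint angles; "qd": joint speeds; "effort": joint torques, N m; "ee_pos": TCP position; "tool_rot": TCP orientation; "ft_force": force on the tool from outside, world axes, zero at the start; "torque": the same for the moment, N m; "opening": opening from 0.0 (shut) to 1.0 (fully open).
Only numpy, scipy, OpenCV 4.12 (cv2) and the standard library are available. Lean on these libraries where they do the work, as an engineer would, in place of code of your own. Each camera call takes 0.05 s, during which the arm holds its last target. There are 200 camera calls.

### The job

Three warming plates stand on the bakery counter, and only the one under the tray of bread should be heating. Push the bread tray back until it stands square against the stop at the rear of its plate, flip that plate's red toggle switch on (away from you), and flip off (towards you) the switch of the plate that was left on under an empty tray. Just push with the fingertips: lift nothing, do not touch the bread, and leave the third switch and everything else where it is.

Things in the scene. Friction and masses are not known exactly. Their poses are not given: they have to be found in the camera images.
- plate_bread: Steel warming plate under the bread tray, 430 (x) x 210 mm (y). Origin: centre of its underside, 20 mm above the table; x points away from the robot, y left, z up. Flat heated top 60 mm above the origin, from x = -125 to +195; side rails (8 mm bars, tops 14 mm above the top) from x = -100 to +195, inner faces at y = +-89. All three plates have these sizes and frames; control panels face the robot.
- plate_hot: The warming plate left on under an empty tray; sizes as plate_bread. On each plate the control panel (x = -215 to -125 mm) slopes 0.12 rad, from 60 mm height at its rear edge to 49 mm at the front; it carries the red switch at y = +50 and a fixed grey thermostat knob (36 mm across, 16 mm high) at x = -170, y = -55, to be left alone.
- plate_cold: The third warming plate, off and to stay off, under the empty tray with the tongs; sizes as plate_bread.
- switch_bread (a joint): Red toggle switch of plate_bread (starts OFF): bat lever pivoted at x -170, y +50, z 55 mm in the plate's frame, about the plate's y. rad: +0.42 = ON, tipped away from the robot (green dot); 0 = dead centre, square to the sloping panel (leans 0.12 towards the robot); -0.42 = OFF, towards the robot (white dot). A spring holds it at either stop; about 4 N at the tip flips it, past centre it snaps over.
- switch_bread_tip (a point): Free end of the red lever of plate_bread, on its centre line, 45 mm from the pivot; moves with the lever. The lever is 12 mm thick at the tip; a fixed collar 13 mm wide surrounds its lowest 10 mm.
- switch_hot (a joint): Red toggle switch of plate_hot, starts ON (+0.42); the same switch, place and values as switch_bread.
- switch_hot_tip (a point): Free end of the red lever of plate_hot, on its centre line, 45 mm from the pivot; moves with the lever. The lever is 12 mm thick at the tip; a fixed collar 13 mm wide surrounds its lowest 10 mm.
- switch_cold (a joint): Red toggle switch of plate_cold, starts OFF (-0.42) and is left alone; the same switch, place and values as switch_bread.
- switch_cold_tip (a point): Free end of the red lever of plate_cold, on its centre line, 45 mm from the pivot; moves with the lever. The lever is 12 mm thick at the tip; a fixed collar 13 mm wide surrounds its lowest 10 mm.
- tray_bread: Loose aluminium tray with three long bread rolls, 265 mm (x) x 162 mm (y), upright walls 30 mm high and 4 mm thick; 0.3 to 0.65 kg without the rolls. Origin: centre of its underside, on the heated top of plate_bread; x points to its rear end. Starts 23 to 50 mm short of the rear stop, between the side rails (8 mm play each side).
- tray_bread_front (a point): Middle of the tray's front wall, on the outside, half-way up (15 mm above the heated top). With the tray fully home it lies at x = -70 mm in the frame of plate_bread: the rear wall, 265 mm behind it, then touches the rear stop, a fixed upright strip 30 mm high whose front face is at x = +195 mm.
- loaf_1: Pale long bread roll lying loose across the bread tray, 72 mm (x) x 130 mm (y) x 40 mm high, 90 g. Origin: centre of its underside.
- loaf_2: Pale long bread roll lying loose across the bread tray, 72 mm (x) x 130 mm (y) x 40 mm high, 90 g. Origin: centre of its underside.
- loaf_3: Pale long bread roll lying loose across the bread tray, 72 mm (x) x 130 mm (y) x 40 mm high, 90 g. Origin: centre of its underside.
- tray_hot: Empty loose tray on plate_hot, same size as tray_bread; already home. Leave it.
- tray_cold: Loose tray on plate_cold, same size as tray_bread, holding only the tongs; already home. Leave it.
- tongs: Steel serving tongs with black tips, 180 mm long, lying in tray_cold. Origin: their middle, underside.
- honey: Jar of honey, 68 mm wide, 100 mm high, standing at the left end of the granite slab. Origin: centre of its underside.
- shaker: Glass sugar shaker with steel top, 60 mm wide, 115 mm high, at the right end of the granite slab. Origin: centre of its underside.
- bowl: Purple bowl, 160 mm wide, 70 mm high, on the counter to the left. Origin: centre of its underside.
- brush: Pastry brush lying on the counter to the right, about 200 mm long.
Things that resemble listed ones, but are neither listed nor needed, are in the scene too. Leave any blue or turquoise look-alike of the loaf_2 alone.

How it is judged (in metres and radians):
At the end, for the whole second after the job is handed in: The switch of the bread's plate is on (beyond 0.33 rad), the other two are off (below -0.33 rad); the bread tray's rear wall is within 6 mm of the rear stop and the tray is square to its plate within 0.05 rad, at rest, with all three rolls lying in it (value of joint switch_bread above 0.33 rad and value of joint each of switch_hot, switch_cold below -0.33 rad and x of tray_bread_front in the frame of plate_bread above -0.076 m and angle between the x axis of tray_bread and the x axis of plate_bread, either way round below 0.05 rad and linear speed of tray_bread below 0.02 m/s and z of loaf_1 in the frame of tray_bread between -0.005 and 0.015 m and horizontal distance between each of loaf_1, loaf_2, loaf_3 and tray_bread below 0.12 m and angle between each of loaf_1, loaf_2, loaf_3's own z axis and vertical below 0.2 rad and z of loaf_2 in the frame of tray_bread between -0.005 and 0.015 m and z of loaf_3 in the frame of tray_bread between -0.005 and 0.015 m); the robot touches nothing.
It fails at once if the bread tray is lifted or tipped (height (world z) of tray_bread above 0.095 m or angle between tray_bread's own z axis and vertical above 0.12 rad).
It fails at once if a bread roll is touched by the robot or lifted (contact force between any of the arm, the fingers and loaf_1 above 0.3 N or height (world z) of any of loaf_1, loaf_2, loaf_3 above 0.105 m or contact force between any of the arm, the fingers and loaf_2 above 0.3 N or contact force between any of the arm, the fingers and loaf_3 above 0.3 N).
It fails at once if the switch of the third plate is thrown (value of joint switch_cold above 0 rad).
It fails at once if another tray, the tongs, the honey, the shaker, the bowl or the brush is moved more than 30 mm (distance of any of tray_hot, tray_cold, tongs, honey, shaker, bowl, brush from where it was at the start of the episode above 0.03 m).
It also fails if it takes over 56 s, if anything falls off the work surface, if the arm or the gripper's body presses on something with over 40 N, if the wrist force passes 120 N, or if a joint passes its speed limit or range.

## Working session

There is one attempt and no reset: what is moved stays moved. The work goes in short steps, Python scripts to look and compute and a tool call to move; the robot and the scene stay as the last step left them, time stands still between calls to the robot, and variables do not carry over. Pictures are saved under pics/ and viewed, about 8 in all and at most 12, crops included, and the job is handed in when it is done.

Besides the shell and the picture viewer there is one more tool, called by a JSON object that holds its "op" and its "data", one argument or row to a line. jog_arm: Moves the arm, as the interface text tells. Its arguments: {"type":"object","properties":{"targets":{"type":"array"}},"required":["targets"]}

```bash
mkdir -p pics
cat > h.py <<'E'
import numpy as np, cv2
from rig import r
def ray(cam,u,v):
    c=r.get_calibration(cam);K=np.array(c["K"]);R=np.array(c["R"]);t=np.array(c["t"])
    d=np.linalg.solve(K,[u,v,1.]);xd=d[:2];x=xd.copy()
    for _ in range(30): x=xd/(1+c["k1"]*(x@x))
    w=R.T@np.array([x[0],x[1],1.]); return -R.T@t,w
def onz(cam,u,v,z):
    o,w=ray(cam,u,v); return o+w*(z-o[2])/w[2]
def proj(cam,X):
    c=r.get_calibration(cam);p=np.array(c["R"])@np.array(X)+np.array(c["t"]);x=p[:2]/p[2];x=x*(1+c["k1"]*(x@x))
    return (np.array(c["K"])@np.append(x,1))[:2]
E
python3 - <<'E'
from h import *
for n in("scene","top"):
    cv2.imwrite(f"pics/{n}0.png",r.grab_frame(n)); c=r.get_calibration(n); print(n,-np.array(c["R"]).T@np.array(c["t"]),c["K"])
print(r.state())
E
```

```text
scene [ 1.16290528 -0.0988096   0.97685802] [[392.20726956   0.         274.05736164]
 [  0.         392.20726956 209.82404687]
 [  0.           0.           1.        ]]
top [0.43812762 0.10169589 1.79381608] [[495.34831837   0.         277.60182706]
 [  0.         495.34831837 201.24953334]
 [  0.           0.           1.        ]]
{'time_s': 0.1, 'joints': array([-7.86939887e+01,  2.83103226e+01,  7.71252820e+01, -1.82108538e-04,
        7.46278682e+01, -5.47162176e+00]), 'qd': array([ 0.04815907,  0.00513664, -0.06977479, -0.04436595, -0.0463756 ,
       -0.04287702]), 'effort': array([-1.32892892e-04, -8.83594179e+01, -3.84562004e+01, -1.53809765e-04,
        5.17355948e-03,  3.65441906e-05]), 'ee_pos': array([ 0.18034846, -0.59806295,  0.23076069]), 'tool_rot': array([[ 9.57432023e-01,  2.88658747e-01, -2.20189946e-04],
       [ 2.88658812e-01, -9.57431413e-01,  1.08570943e-03],
       [ 1.02582751e-04, -1.10305274e-03, -9.99999386e-01]]), 'ft_force': array([-0.07978149, -0.20184922, -0.43959623]), 'torque': array([ 0.00348528, -0.00228927, -0.02135737]), 'opening': 1.0034917126874014}
```

View pics/scene0.png

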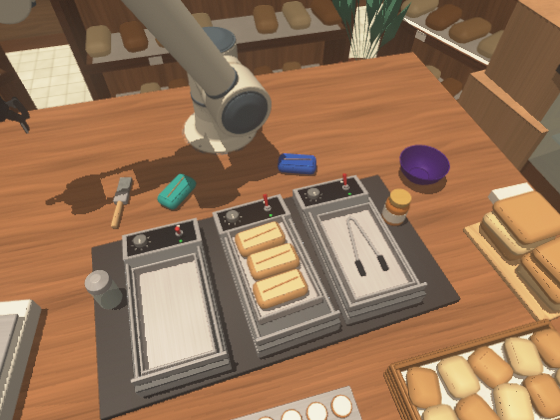

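View pics/top0.png

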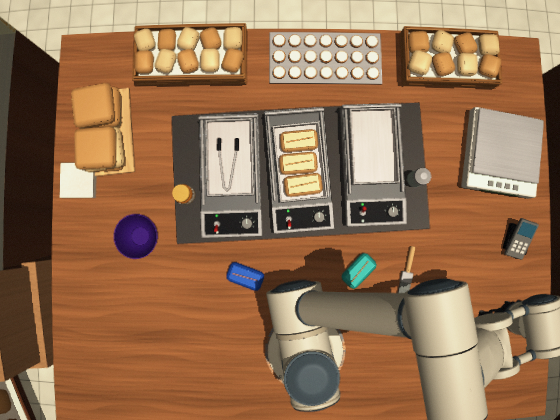

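The scene view shows the bread tray in the middle plate (270,265), an empty tray on the left at (175,315) and the tongs tray on the right at (355,250). The top view is mirrored: tongs plate at (230,175), bread plate at (298,170), empty plate at (373,160), with the panels facing the robot. The blue (245,276) and turquoise (359,270) look-alikes lie on the counter. I'll check the switch states in an enlarged crop.

Run:
```python
from h import *
a=cv2.imread("pics/top0.png")[97:247,172:432]
cv2.imwrite("pics/c1.png",cv2.resize(a,None,fx=3,fy=3,interpolation=cv2.INTER_CUBIC))
for n in("top","scene"):
    im=cv2.imread(f"pics/{n}0.png").astype(int);b,g,rr=im[...,0],im[...,1],im[...,2]
    for nm,m in(("red",(rr>110)&(g<60)&(b<70)),("green",(g>rr+50)&(g>b+40))):
        k,l,s,c=cv2.connectedComponentsWithStats(m.astype(np.uint8))
        for i in range(1,k):
            if s[i,4]>=3: print(n,nm,c[i].round(1),s[i])
```

```text
top red [364.  208.2] [363 207   3   4  10]
top red [288.9 223. ] [288 220   3   6  13]
top red [215.5 228.6] [214 225   4   7  15]
top green [362. 204.] [361 203   3   3   9]
top green [287.7 210.1] [287 209   3   3   7]
top green [216.1 215.1] [215 214   3   3   8]
scene red [344.6 179.5] [343 175   4  10  28]
scene red [265.5 199.7] [264 195   4  10  29]
scene red [177.3 229.5] [175 228   5   3   6]
scene green [349.2 193.4] [348 193   3   2   5]
scene green [270.  214.7] [269 214   3   3   7]
scene green [180.  240.5] [179 240   3   2   6]
```

View pics/c1.png

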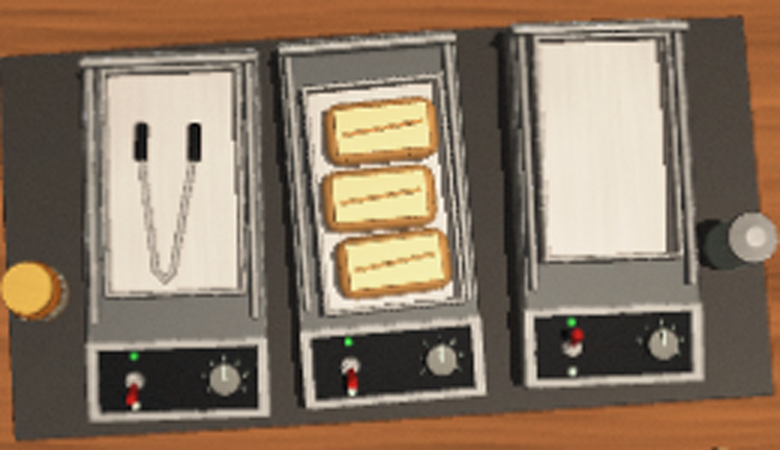

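The crop settles it. The bread plate is in the middle: its lever (350,378) points towards the robot, so it is OFF. The empty plate on the right has its lever (574,337) tipped back at the green dot, so it is ON (plate_hot). The tongs plate on the left has its lever (134,392) OFF (plate_cold). The bread tray stands well short of its stop. Next, plate poses from the corners.

```bash
cat > fit.py <<'E'
from h import *
from scipy.optimize import least_squares
M=lambda p:np.array([[np.cos(p[2]),-np.sin(p[2]),0,p[0]],[np.sin(p[2]),np.cos(p[2]),0,p[1]],[0,0,1,.02]])
def W(p,q): return M(p)@np.append(q,1)
Q=np.array([[-.125,.105,.06],[-.125,-.105,.06],[-.215,-.105,.049],[-.215,.105,.049],[-.170,-.055,.071]])
def tip(s,q): a=q-.12; return np.array([-.170+.045*np.sin(a),.05,.055+.045*np.cos(a)])
px={"bread":[(299,333),(478,318),(485,394),(308,408),(442,359)],"hot":[(525,312),(701,306),(703,378),(526,384),(663,342)]}
reds={"bread":((288.9,223),(265.5,199.7),-.42),"hot":((364,208.2),(177.3,229.5),.42)}
P={}
for n in px:
    P_=np.array(px[n])/3.+[172,97]-1/3
    f=least_squares(lambda p:np.ravel([proj("top",W(p,q))-u for q,u in zip(Q,P_)]),[.5,0,0])
    P[n]=f.x
if __name__=="__main__":
  for n in P:
    p=P[n];print(n,p.round(4));print("res",np.array([proj("top",W(p,q)) for q in Q])-(np.array(px[n])/3+[172,97]-1/3))
    tq=tip(n,reds[n][2]);print("tip",W(p,tq).round(4),"top",proj("top",W(p,tq)),"scene",proj("scene",W(p,tq)),reds[n],"center tip",W(p,tip(n,0)).round(4))
    for y in(.105,-.105): print("stop end",(proj("top",W(p,[.199,y,.09]))-[172,97])*3, "scene knob",proj("scene",W(p,Q[4])))
  # tray front wall top corners (crop px) on z=.11
  for u,v in((321,316),(467,297),(302,88),(437,76)):
    X=onz("top",u/3+172,v/3+97,.11);p=P["bread"];d=X[:2]-p[:2];c,s=np.cos(p[2]),np.sin(p[2]);print("tray",(c*d[0]+s*d[1]).round(4),(-s*d[0]+c*d[1]).round(4))
E
python3 fit.py
python3 - <<'E'
import cv2
a=cv2.imread("pics/scene0.png")[160:370,110:350]
cv2.imwrite("pics/c2.png",cv2.resize(a[:,:],None,fx=3.3,fy=2.8 and 3.3/1.16,interpolation=cv2.INTER_CUBIC))
E
```

```text
bread [0.6489 0.026  0.0846]
res [[ 0.04551913 -0.28039911]
 [ 0.64639001 -0.41911778]
 [ 0.28131658  0.09977576]
 [-0.73653146  0.6227645 ]
 [-0.23100976 -0.02668399]]
tip [0.4523 0.0595 0.1136] top [289.13612239 225.56946108] scene [264.02617419 193.22474841] ((288.9, 223), (265.5, 199.7), -0.42) center tip [0.47   0.061  0.1197]
stop end [274.28978517  50.14102189] scene knob [231.71661022 213.80505887]
stop end [455.38261764  35.49829026] scene knob [231.71661022 213.80505887]
hot [ 0.6705 -0.2414  0.0334]
res [[-0.3243708  -0.95730283]
 [ 0.21701098 -0.95669539]
 [-0.07702397  0.72948977]
 [-0.05682627  0.9464847 ]
 [ 0.25357279  0.23556186]]
tip [ 0.5122 -0.1967  0.118 ] top [364.30033327 207.78092773] scene [176.48556669 227.48754248] ((364, 208.2), (177.3, 229.5), 0.42) center tip [ 0.4936 -0.1973  0.1197]
stop end [513.73345566  27.67819966] scene knob [138.94493128 238.51385621]
stop end [691.47198154  24.17648091] scene knob [138.94493128 238.51385621]
tray -0.1114 0.0775
tray -0.1039 -0.0899
tray 0.1519 0.0769
tray 0.1531 -0.0792
```

Both fits have residuals under 1 px, and the rear-stop and tip projections agree. The plan, with yaw aligned to each plate:
1. Hot switch: shut fingers behind the lever, pull towards the robot.
2. Bread tray: open fingers on the front wall, push about 38 mm.
3. Bread switch: push it away.

{"op": "jog_arm", "data": {
  "targets": [
    [[0.033, 0.036, 0], -0.026, 0],
    [[0.033, 0.036, 0], -0.026, 0],
    [[0.033, 0.036, 0], -0.026, 0],
    [[0.033, 0.036, 0], -0.026, 0],
    [[0.033, 0.036, 0], -0.026, 0]
  ]
}}

```text
time_s: 0.6
ee_pos: [0.3463, -0.4167, 0.2311]
tool_rot: [[0.987, 0.161, -0.0], [0.161, -0.987, 0.0], [-0.0, -0.0, -1.0]]
ft_force: [0.2, 0.2, 0.8]
opening: 0.144
```

{"op": "jog_arm", "data": {
  "targets": [
    [[0.033, 0.036, 0], -0.026, 0],
    [[0.033, 0.036, 0], -0.026, 0],
    [[0.033, 0.036, 0], -0.026, 0],
    [[0.033, 0.036, 0], -0.026, 0],
    [[0.033, 0.036, 0], -0.026, 0]
  ]
}}

```text
time_s: 1.1
ee_pos: [0.5114, -0.2366, 0.2312]
tool_rot: [[0.999, 0.032, -0.0], [0.032, -0.999, 0.0], [-0.0, -0.0, -1.0]]
ft_force: [1.3, -1.1, 1.2]
opening: -0.002
```

{"op": "jog_arm", "data": {
  "targets": [
    [[0.033, 0.036, 0], 0, 0],
    [[0, 0, 0], 0, 0],
    [[0, 0, 0], 0, 0]
  ]
}}

```text
time_s: 1.4
ee_pos: [0.5437, -0.2014, 0.2309]
tool_rot: [[0.999, 0.035, -0.001], [0.035, -0.999, 0.0], [-0.001, -0.0, -1.0]]
ft_force: [0.2, -0.6, 0.3]
opening: -0.001
```

Run:
```python
from fit import *
s=r.state();T=s["tool_rot"];print(s["time_s"],s["ee_pos"].round(4),"yaw",np.arctan2(T[1,0],T[0,0]),s["opening"],s["ft_force"])
for n,a in(("hot",-.12),("hot",-.168),("bread",-.23),("bread",-.18)):print(n,a,W(P[n],[a,.05,0]).round(4))
for a in(-.145,-.118,-.08):print("tray",a,W(P["bread"],[a,0,0]).round(4))
```

```text
1.4 [ 0.5437 -0.2014  0.2309] yaw 0.035184586538471306 -0.0007431789663724975 [ 0.18991134 -0.57632527  0.30474333]
hot -0.12 [ 0.5489 -0.1954  0.02  ]
hot -0.168 [ 0.5009 -0.197   0.02  ]
bread -0.23 [0.4155 0.0564 0.02  ]
bread -0.18 [0.4654 0.0606 0.02  ]
tray -0.145 [0.5045 0.0137 0.02  ]
tray -0.118 [0.5314 0.016  0.02  ]
tray -0.08 [0.5692 0.0192 0.02  ]
```

{"op": "jog_arm", "data": {
  "targets": [
    [[0.006, 0.006, -0.04], 0, 0],
    [[0, 0, -0.04], 0, 0],
    [[0, 0, -0.03], 0, 0],
    [[0, 0, -0.02], 0, 0],
    [[0, 0, 0], 0, 0]
  ]
}}

```text
time_s: 1.9
ee_pos: [0.547, -0.1969, 0.0988]
tool_rot: [[1.0, 0.031, -0.005], [0.031, -1.0, 0.002], [-0.005, -0.002, -1.0]]
ft_force: [-0.4, -0.4, 0.4]
opening: -0.001
```

{"op": "jog_arm", "data": {
  "targets": [
    [[-0.01, 0, 0], 0, 0],
    [[-0.01, 0, 0], 0, 0],
    [[-0.005, 0, 0], 0, 0],
    [[-0.005, 0, 0], 0, 0]
  ]
}}

```text
time_s: 2.3
ee_pos: [0.5202, -0.1971, 0.103]
tool_rot: [[0.999, 0.032, 0.004], [0.032, -0.999, -0.002], [0.004, 0.002, -1.0]]
ft_force: [5.7, 0.2, 3.7]
opening: 0.002
```

{"op": "jog_arm", "data": {
  "targets": [
    [[-0.005, 0, 0], 0, 0],
    [[-0.005, 0, 0], 0, 0],
    [[0, 0, 0], 0, 0]
  ]
}}

```text
time_s: 2.6
ee_pos: [0.5083, -0.1963, 0.1016]
tool_rot: [[0.999, 0.033, -0.001], [0.033, -0.999, 0.0], [-0.001, -0.0, -1.0]]
ft_force: [0.0, 0.3, -0.1]
opening: 0.002
```

{"op": "jog_arm", "data": {
  "targets": [
    [[-0.004, 0, 0], 0, 0],
    [[-0.004, 0, 0], 0, 0],
    [[0, 0, 0], 0, 0]
  ]
}}

```text
time_s: 2.9
ee_pos: [0.5006, -0.1962, 0.1011]
tool_rot: [[0.999, 0.033, -0.001], [0.033, -0.999, 0.0], [-0.001, -0.0, -1.0]]
ft_force: [0.3, -0.0, -0.0]
opening: 0.003
```

Contact gave 5.7 N and then dropped to 0, so the lever has snapped over. I'll lift and go to the front of the bread tray with the fingers open.

{"op": "jog_arm", "data": {
  "targets": [
    [[0, 0, 0.04], 0, 0],
    [[0, 0, 0.045], 0, 0],
    [[0, 0.045, 0], 0.02, 100],
    [[0.0, 0.045, 0], 0.03, 100],
    [[0.0, 0.045, 0], 0, 100]
  ]
}}

```text
time_s: 3.4
ee_pos: [0.5012, -0.0602, 0.1866]
tool_rot: [[0.997, 0.083, 0.001], [0.083, -0.997, -0.0], [0.001, 0.0, -1.0]]
ft_force: [0.2, -0.5, -0.2]
opening: 0.509
```

{"op": "jog_arm", "data": {
  "targets": [
    [[0, 0.045, 0], 0, 100],
    [[0.004, 0.03, 0], 0, 100],
    [[0, 0, 0], 0, 100],
    [[0, 0, 0], 0, 100],
    [[0, 0, 0], 0, 100]
  ]
}}

```text
time_s: 3.9
ee_pos: [0.5054, 0.0129, 0.1862]
tool_rot: [[0.997, 0.082, -0.0], [0.082, -0.997, -0.0], [-0.0, 0.0, -1.0]]
ft_force: [-1.3, 0.8, -0.8]
opening: 1.001
```

Run:
```python
from fit import *
s=r.state();T=s["tool_rot"];print(s["time_s"],s["ee_pos"].round(4),"yaw",np.arctan2(T[1,0],T[0,0]),s["opening"])
b=r.grab_frame("scene");cv2.imwrite("pics/s1.png",cv2.resize(b[130:300,90:390],None,fx=2.6,fy=2.6,interpolation=cv2.INTER_CUBIC))
```

```text
3.9 [0.5054 0.0129 0.1862] yaw 0.08234379250772712 1.0014195476458962
```

View pics/s1.png

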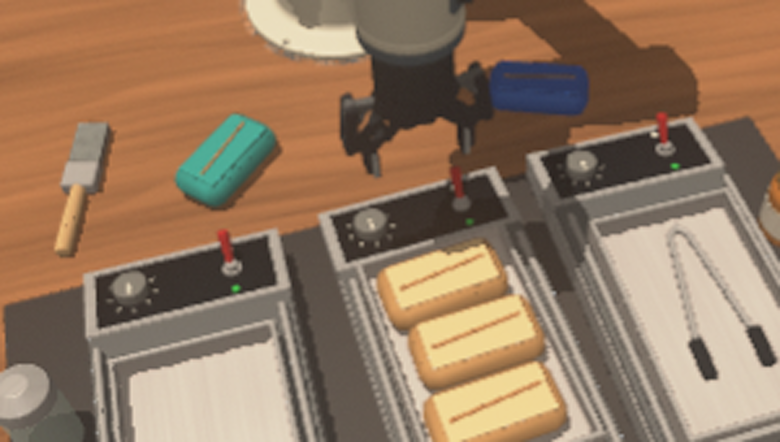

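The hot lever (228,245) now leans towards the robot, so it is OFF. The bread and cold levers are unchanged. I'll narrow the fingers to 60 % so they clear the knob and lever, then descend in front of the wall.

{"op": "jog_arm", "data": {
  "targets": [
    [[0.009, 0.002, 0], 0.002, 60],
    [[0, 0, 0], 0, 60],
    [[0, 0, -0.04], 0, 60],
    [[0, 0, -0.04], 0, 60],
    [[0, 0, -0.02], 0, 60]
  ]
}}

```text
time_s: 4.45
ee_pos: [0.5134, 0.0153, 0.0837]
tool_rot: [[0.996, 0.084, -0.003], [0.084, -0.996, 0.0], [-0.003, -0.0, -1.0]]
ft_force: [0.3, -0.1, 1.1]
opening: 0.602
```

{"op": "jog_arm", "data": {
  "targets": [
    [[0, 0, 0], 0, 60],
    [[0.004, 0.0003, 0], 0, 60],
    [[0.004, 0.0003, 0], 0, 60],
    [[0.004, 0.0003, 0], 0, 60],
    [[0.004, 0.0003, 0], 0, 60]
  ]
}}

```text
time_s: 4.95
ee_pos: [0.5308, 0.0168, 0.0871]
tool_rot: [[0.996, 0.085, 0.001], [0.085, -0.996, -0.0], [0.001, 0.0, -1.0]]
ft_force: [-6.8, 0.7, 3.9]
opening: 0.6
```

Run:
```python
from fit import *
s=r.state();T=s["tool_rot"];print(s["time_s"],s["ee_pos"].round(4),"yaw",np.arctan2(T[1,0],T[0,0]),s["opening"],s["ft_force"])
b=r.grab_frame("scene");cv2.imwrite("pics/s2.png",cv2.resize(b[150:330,190:350],None,fx=3.3,fy=3.3,interpolation=cv2.INTER_CUBIC))
```

```text
4.95 [0.5308 0.0168 0.0871] yaw 0.08498193355823644 0.5997767863183213 [-6.75800019  0.6737465   3.85787365]
```

View pics/s2.png

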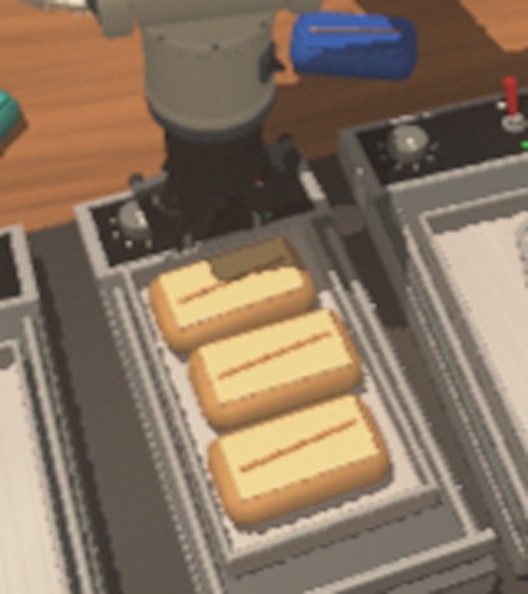

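The fingers meet the front wall at plate x ≈ -0.12 as expected, and the fingertips are clear of the front roll (230,290). There is a gap to the rear stop at (340,540). Pushing on.

{"op": "jog_arm", "data": {
  "targets": [
    [[0.004, 0.0003, 0], 0, 60],
    [[0.004, 0.0003, 0], 0, 60],
    [[0.004, 0.0003, 0], 0, 60],
    [[0.004, 0.0003, 0], 0, 60],
    [[0.004, 0.0003, 0], 0, 60]
  ]
}}

```text
time_s: 5.5
ee_pos: [0.5497, 0.0184, 0.0864]
tool_rot: [[0.996, 0.085, -0.002], [0.085, -0.996, 0.0], [-0.001, -0.0, -1.0]]
ft_force: [-5.7, -0.1, 3.7]
opening: 0.601
```

{"op": "jog_arm", "data": {
  "targets": [
    [[0.004, 0.0003, 0], 0, 60],
    [[0.003, 0.0003, 0], 0, 60],
    [[0.002, 0.0002, 0], 0, 60],
    [[0.001, 0.0001, 0], 0, 60]
  ]
}}

```text
time_s: 5.9
ee_pos: [0.5598, 0.0192, 0.0864]
tool_rot: [[0.996, 0.085, -0.001], [0.085, -0.996, -0.0], [-0.001, -0.0, -1.0]]
ft_force: [-7.2, -1.2, 4.5]
opening: 0.596
```

{"op": "jog_arm", "data": {
  "targets": [
    [[0.002, 0.0002, 0], 0, 60],
    [[0.001, 0.0001, 0], 0, 60]
  ]
}}

```text
time_s: 6.1
ee_pos: [0.5628, 0.0195, 0.0864]
tool_rot: [[0.996, 0.085, -0.001], [0.085, -0.996, -0.0], [-0.001, -0.0, -1.0]]
ft_force: [-5.6, -1.2, 3.5]
opening: 0.599
```

{"op": "jog_arm", "data": {
  "targets": [
    [[0.002, 0.0002, 0], 0, 60],
    [[0.002, 0.0002, 0], 0, 60]
  ]
}}

```text
time_s: 6.3
ee_pos: [0.5667, 0.0199, 0.0864]
tool_rot: [[0.996, 0.085, -0.001], [0.085, -0.996, -0.0], [-0.001, -0.0, -1.0]]
ft_force: [-5.8, -0.7, 3.1]
opening: 0.602
```

{"op": "jog_arm", "data": {
  "targets": [
    [[0.001, 0.0001, 0], 0, 60],
    [[0.001, 0.0001, 0], 0, 60],
    [[0, 0, 0], 0, 60]
  ]
}}

```text
time_s: 6.6
ee_pos: [0.5689, 0.0201, 0.0864]
tool_rot: [[0.996, 0.085, -0.001], [0.085, -0.996, -0.0], [-0.001, -0.0, -1.0]]
ft_force: [-4.9, -0.3, 3.1]
opening: 0.6
```

{"op": "jog_arm", "data": {
  "targets": [
    [[0.001, 0.0001, 0], 0, 60],
    [[0.001, 0.0001, 0], 0, 60],
    [[0, 0, 0], 0, 60]
  ]
}}

```text
time_s: 6.9
ee_pos: [0.5689, 0.0202, 0.0862]
tool_rot: [[0.996, 0.085, -0.005], [0.085, -0.996, -0.0], [-0.005, -0.0, -1.0]]
ft_force: [-16.2, -2.8, 10.9]
opening: 0.599
```

The force jumped to 16 N with no further motion, at the predicted position (0.569), so the tray is against the stop. I'll seat it gently, back off, lift, and move in front of the bread switch with the fingers shut.

{"op": "jog_arm", "data": {
  "targets": [
    [[0.001, 0.0001, 0], 0, 60],
    [[-0.01, -0.0009, 0], 0, 60],
    [[-0.012, -0.001, 0], 0, 60],
    [[0, 0, 0.03], 0, 60],
    [[0, 0, 0.045], 0, 60]
  ]
}}

```text
time_s: 7.4
ee_pos: [0.5489, 0.0186, 0.1605]
tool_rot: [[0.996, 0.085, -0.004], [0.085, -0.996, 0.0], [-0.004, -0.001, -1.0]]
ft_force: [1.1, 0.4, 0.5]
opening: 0.598
```

{"op": "jog_arm", "data": {
  "targets": [
    [[0, 0, 0.035], 0, 0],
    [[-0.045, 0.013, 0], 0, 0],
    [[-0.045, 0.013, 0], 0, 0],
    [[-0.043, 0.012, 0], 0, 0],
    [[0, 0, 0], 0, 0]
  ]
}}

```text
time_s: 7.9
ee_pos: [0.4117, 0.0575, 0.1962]
tool_rot: [[0.996, 0.086, -0.003], [0.086, -0.996, 0.0], [-0.003, -0.001, -1.0]]
ft_force: [0.5, -0.1, 1.0]
opening: -0.001
```

Run:
```python
from fit import *
s=r.state();T=s["tool_rot"];print(s["time_s"],s["ee_pos"].round(4),"yaw",np.arctan2(T[1,0],T[0,0]),s["opening"],s["ft_force"])
b=r.grab_frame("scene");cv2.imwrite("pics/s3.png",cv2.resize(b[170:360,150:360],None,fx=3,fy=3,interpolation=cv2.INTER_CUBIC))
```

```text
7.9 [0.4117 0.0575 0.1962] yaw 0.08595497310646996 -0.0005477933177901721 [ 0.50173277 -0.09313026  1.02969289]
```

View pics/s3.png

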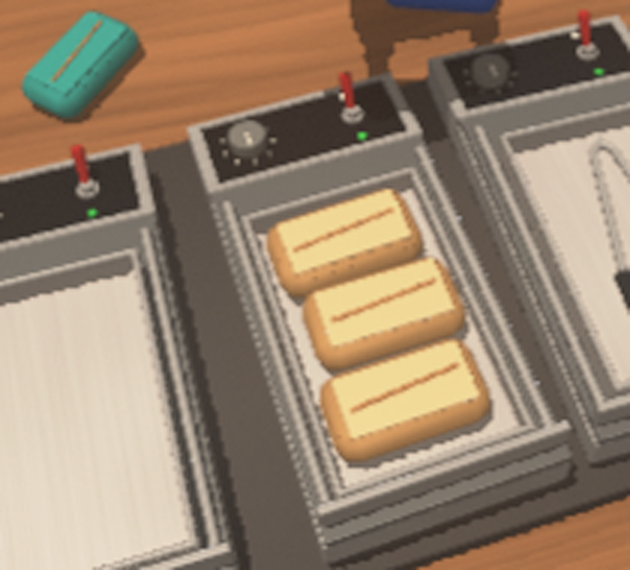

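The tray is now flush against its rear stop (450,480) and square between the rails, with all three rolls in it. Next, descend and push the bread lever away.

{"op": "jog_arm", "data": {
  "targets": [
    [[0, 0, -0.045], 0, 0],
    [[0, 0, -0.04], 0, 0],
    [[0, 0, -0.011], 0, 0],
    [[0, 0, 0], 0, 0]
  ]
}}

```text
time_s: 8.35
ee_pos: [0.4176, 0.0563, 0.0989]
tool_rot: [[0.996, 0.084, -0.002], [0.084, -0.996, 0.0], [-0.002, -0.0, -1.0]]
ft_force: [0.6, 0.4, 0.2]
opening: 0.0
```

{"op": "jog_arm", "data": {
  "targets": [
    [[0.01, 0.0008, 0], 0, 0],
    [[0.01, 0.0008, 0], 0, 0],
    [[0.008, 0.0006, 0], 0, 0],
    [[0.006, 0.0005, 0], 0, 0]
  ]
}}

```text
time_s: 8.75
ee_pos: [0.4525, 0.0593, 0.1011]
tool_rot: [[0.996, 0.085, 0.001], [0.085, -0.996, -0.0], [0.001, 0.0, -1.0]]
ft_force: [-3.1, -0.6, 2.4]
opening: 0.003
```

{"op": "jog_arm", "data": {
  "targets": [
    [[0.005, 0.0004, 0], 0, 0],
    [[0.005, 0.0004, 0], 0, 0],
    [[0.005, 0.0004, 0], 0, 0],
    [[0, 0, 0], 0, 0]
  ]
}}

```text
time_s: 9.15
ee_pos: [0.4676, 0.0604, 0.1005]
tool_rot: [[0.996, 0.085, 0.001], [0.085, -0.996, 0.0], [0.001, 0.0, -1.0]]
ft_force: [-0.1, -0.0, 0.0]
opening: 0.001
```

The force dropped to 0, so it has snapped over. I'll lift, move well clear to the right, and check.

{"op": "jog_arm", "data": {
  "targets": [
    [[-0.01, -0.001, 0], 0, 0],
    [[0, 0, 0.04], 0, 0],
    [[0, 0, 0.045], 0, 0],
    [[0, 0, 0.045], 0, 0],
    [[-0.03, -0.035, 0], 0, 0]
  ]
}}

```text
time_s: 9.65
ee_pos: [0.4307, 0.0256, 0.2352]
tool_rot: [[0.996, 0.088, 0.011], [0.088, -0.996, -0.0], [0.011, 0.001, -1.0]]
ft_force: [0.5, -1.8, -0.9]
opening: 0.002
```

{"op": "jog_arm", "data": {
  "targets": [
    [[0, -0.048, 0], 0, 0],
    [[0, -0.048, 0], 0, 0],
    [[0, -0.048, 0], 0, 0],
    [[0, -0.048, 0], 0, 0],
    [[0, -0.048, 0], 0, 0]
  ]
}}

```text
time_s: 10.15
ee_pos: [0.425, -0.2171, 0.2301]
tool_rot: [[0.996, 0.084, -0.0], [0.084, -0.996, 0.0], [-0.0, -0.0, -1.0]]
ft_force: [0.6, 0.3, -0.3]
opening: 0.002
```

{"op": "jog_arm", "data": {
  "targets": [
    [[0, -0.048, 0], 0, 0],
    [[-0.03, -0.036, 0], 0, 0],
    [[-0.03, -0.036, 0], 0, 0],
    [[0, 0, 0], 0, 0],
    [[0, 0, 0], 0, 0]
  ]
}}

```text
time_s: 10.65
ee_pos: [0.3651, -0.3356, 0.23]
tool_rot: [[0.997, 0.082, -0.001], [0.082, -0.997, 0.001], [-0.0, -0.001, -1.0]]
ft_force: [0.8, 0.4, 0.1]
opening: 0.003
```

Run:
```python
from fit import *
s=r.state();print(s["time_s"],s["ee_pos"].round(4),s["ft_force"])
a=r.grab_frame("top")[97:247,172:432];cv2.imwrite("pics/t4.png",cv2.resize(a,None,fx=3,fy=3,interpolation=cv2.INTER_CUBIC))
b=r.grab_frame("scene");cv2.imwrite("pics/s4.png",cv2.resize(b[150:360,90:400],None,fx=2.5,fy=2.5,interpolation=cv2.INTER_CUBIC))
```

```text
10.65 [ 0.3651 -0.3356  0.23  ] [0.80624376 0.43427313 0.11433901]
```

View pics/t4.png

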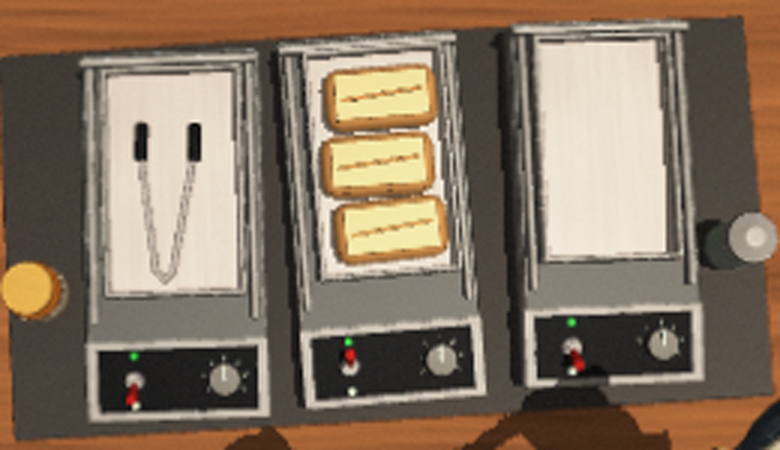

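View pics/s4.png

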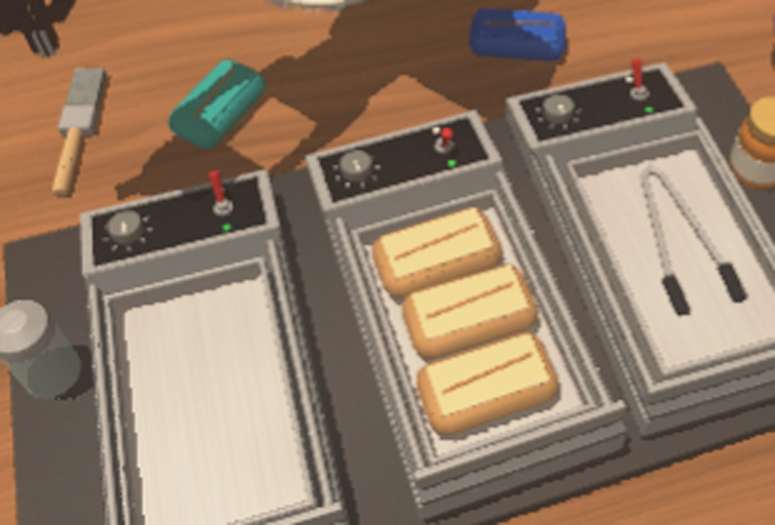

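In the top crop the bread lever (350,357) sits at the green dot, so it is ON. The hot lever (574,362) and cold lever (134,392) are OFF. The bread tray is flush with its stop, its rolls are in place, and nothing else has moved. Handing in.

```bash
python3 -c "
from rig import r
print(r.finish_job())"
```

```text
the job is handed in; nothing more can be done
None
```

The job is done and handed in after about 11 s of robot time; the hand-in reports no verdict.

- **Hot plate:** I pulled its switch off. The force rose to 5.7 N and then dropped to 0 as it snapped over, and pictures from both cameras show it OFF.
- **Bread tray:** I pushed it back about 38 mm with two fingertips. It stopped at the predicted position with the force rising to 16 N. The last pictures show it flush against the stop and square to its plate, with all three rolls in place.
- **Bread plate:** I pushed its switch away. The force again dropped to 0, and the final pictures show the lever at the green dot, ON.
- **Everything else:** The third switch is still OFF, and the other trays, tongs, shaker, brush and honey look unmoved. The bowl was outside the last crops, so I did not check it, but the arm never went near it.

No check failed. I judged the final tray gap and squareness by eye and by where the push stopped, not by a fresh measurement.

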